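# Wedge the shaker's spring catch open and lift out the tube block

### The job

The aluminium tube block on the small shaker is held down by a spring catch. Push the thick steel pin down into the catch's slot until it stands on the deck and holds the catch open, and let go of it; then lift the block out by its knob and set it down gently, upright, on the grey mat. Leave the pin in the slot.

Things in the scene. Friction and masses are not known exactly. Their poses are not given: they have to be found in the camera images.
- prop_mid (a point): centre (half-way up) of the thick plain steel pin: round, 24 mm in diameter, 90 mm tall, foot chamfered to 20 mm, 0.12 kg, standing upright on the worktop; z is its axis. Grip it about 30 mm above this centre: the parts round the slot rise to 47 mm above the deck where it will stand. A similar pin only 13 mm thick and 50 mm tall is too thin to open the catch.
- slot (a point): point on the deck (30 mm above the worktop) of the flat grey shaker (130 x 240 mm, fixed) where the pin's foot centre comes to stand; z up, y the way the catch opens. Fixed stop 12 mm to -y, catch to +y (gap 10 mm when shut). Sloping lead-ins, up to 46 mm above the deck, make a mouth from -23 to +18 mm along y; 45 mm wide along x. Push the pin straight down, best 4 mm to +y: only the catch yields.
- catch (a joint): opening of the spring catch, m: 0 shut, its tongue 8 mm over the block's flange; 0.014 held open by the thick pin pushed down its slope, the tongue 6 mm clear of the block; stop at 0.022. The spring shuts it with 1.8 N at 0, 3.9 N at 0.014; pushing the pin down takes up to 12 N, and on the deck it then stays by itself.
- block_knob (a point): centre of the black round lifting knob (22 mm in diameter, 22 mm tall, axis z) of the aluminium tube block, 67 mm above its underside; grip it here from above. Block: flange 66 x 76 x 10 mm, body 56 x 56 mm up to 34 mm, then a thin rod; 0.35 kg. It sits on the deck, 98 mm to -y of the slot, in a nest with 8 mm walls and 2 mm of play; lifts straight up once free.
- mat_mid (a point): centre of the top of the grey square mat, 130 x 130 mm, 4 mm thick, fixed flat on the worktop; z up.
Mind the look-alikes: they are no part of the job. What is shaped like the part that bears prop_mid but red or yellow is not meant.

How it is judged:
By the outcome, as a careful person would: the job done as asked, in the order asked, and still so for the second after the job is handed in, with the robot touching nothing.
It also fails if it takes over 48 s, if anything falls off the work surface, if the arm or the gripper's body presses on something with over 40 N, if the wrist force passes 120 N, or if a joint passes its speed limit or range.

### The arm

A 7-joint arm with a two-finger parallel gripper is mounted at the origin on a cart in front of the work surface, level with it; the furniture and walls round the work are solid. World frame = base frame: x ahead of the robot, y to its left, z up, the work surface at z = 0. Lengths are in m, angles in rad, forces in N, time in s.
With the tool pointing down it reaches from about 0.425 to 0.925 m from the base axis. Payload 6.8 kg.
Tool frame: the origin (TCP) lies midway between the tips of the shut fingers; the grasp point (between the pads) lies 19 mm behind it; z points along the fingers, y is the direction in which the jaws open and shut (so a half turn about z gives the same grasp; the last joint's range is limited). The gripper opens to 85 mm and grips with 20 to 120 N. Pads are 22 mm wide; open, the fingers measure 114 mm over their backs; the gripper's body (76 mm by 85 mm) begins 54 mm behind the grasp point. The pads swing forward as they close: fully open they stand 13 mm farther back than shut.
Start: joints at [1.039, 0.477, 0.022, 1.555, -0.011, 1.109, -0.083], TCP at [0.278, -0.615, 0.231] pointing down, gripper open.
Joint ranges: [-2.96, 2.96], [-0.34, 2.1], [-1.41, 1.46], [0.24, 2.44], [-1.37, 4.51], [0.17, 1.92], [-2.96, 2.96]. Speed limits (rad/s): [2.39, 2.39, 3.14, 3.14, 3.14, 3.14, 3.14].

### API

Orientations are given as a unit quaternion [w, x, y, z].
In Python, from station import bot, vision gives the robot as it stands.
- The arm moves only by the tool move_arm, never from a script. Its argument "increments" is text: rows parted by semicolons, each of 7 numbers parted by spaces: the opening, from 0 (shut) to 1 (fully open), then the shift along the world's x, y, z in mm, then the turn, a rotation vector about the world's x, y, z in rad. In form: grip x y z rx ry rz; .... A call has exactly 8 rows; each row shifts and turns the commanded pose from where the row before left it; what a row does not reach is not made up. A row lasts 1/8 s, in which the tool goes at most 62.5 mm and 10.7 degrees, less where a joint would pass 70% of its speed; a pose out of reach is approached as far as the arm can. A call with a gripper value outside its range is refused whole. The fingers move at their own pace and stop on an object; "newtons" is the grip in N (left out, the last holds). Time passes only in rows, so rows that do not move let the fingers close, or fill a call up. It gives the time, the measured TCP pose, the force and the opening at its end, in the units of the state.
- bot.get_obs(): the state, without advancing time (a new reading comes with each control period).
- vision.read_camera(name): name is "scene" or "side" or "wrist"; returns (picture, depth): 384x512x3 uint8, red, green, blue; 384x512 float32, m along the optical axis (not along the pixel's ray), 0 where there is no reading.
- vision.calibration(name): a dict with "fx", "fy", "cx", "cy" (pixels), "k1" (the pictures are not rectified: a ray, as slopes to the right and down, at radius r is drawn at 1 + k1 r^2 times it, then the intrinsics apply), "R" (3x3) and "t" (3): a world point X has camera coordinates R X + t; the wrist camera has in their place "hand_eye" (4x4, takes a point from camera to tool coordinates, whose origin is the TCP and whose axes are the flange's). Camera axes: x right, y down, z forward; pixel columns grow to the right and rows downward; lengths in m; the calibration is good to about 2 mm. A picture is of the moment at which its call begins: read the wrist's pose just before it. calibration takes no time and is no camera call.
- bot.hand_in(): hands the job in, once; it reports no verdict.
The state is a dict: "t": time; "q": joint angles; "joint_vel": joint speeds; "joint_torque": joint torques, N m; "eef_pos": TCP position; "tool_rot": TCP orientation; "contact_force": force on the tool from outside, world axes, zero at the start; "torque": the same for the moment, N m; "gripper_width": opening from 0.0 (shut) to 1.0 (fully open).
Only numpy, scipy, OpenCV 4.12 (cv2) and the standard library are available. Lean on these libraries where they do the work, as an engineer would, in place of code of your own. Each camera call takes 0.05 s, during which the arm holds its last target.

## Working session

There is one attempt and no reset: what is moved stays moved. The work goes in short steps, Python scripts to look and compute and a tool call to move; the robot and the scene stay as the last step left them, time stands still between calls to the robot, and variables do not carry over. Pictures are saved under pics/ and viewed, and the job is handed in when it is done.

Besides the shell and the picture viewer there is one more tool, called after "Request:" by a JSON object that holds its "fn" and its "kwargs". move_arm: Moves the arm, as the interface text tells. Its arguments: {"type":"object","properties":{"increments":{"type":"string"},"newtons":{"type":"number"}},"required":["increments"]}

```bash
mkdir -p pics; ls; cat > h.py <<'E'
import numpy as np,cv2
from station import bot,vision
E
python3 - <<'E'
from h import *
o=bot.get_obs();print({k:np.round(v,3) for k,v in o.items()})
for n in ("scene","side","wrist"):
    p,d=vision.read_camera(n);cv2.imwrite(f"pics/{n}0.png",p[...,::-1]);np.save(f"pics/{n}0_d.npy",d)
    c=vision.calibration(n);print(n,{k:np.round(v,4).tolist() for k,v in c.items()})
E
```

```text
pics
{'t': np.float64(0.0), 'q': array([ 1.039,  0.478,  0.022,  1.556, -0.012,  1.109, -0.083]), 'joint_vel': array([ 0.   , -0.001, -0.001,  0.001, -0.001,  0.001, -0.   ]), 'joint_torque': array([ 1.0000e-03, -5.9644e+01,  1.6080e+00, -2.8119e+01,  1.2000e-02,
        9.0000e-03, -0.0000e+00]), 'eef_pos': array([ 0.277, -0.615,  0.23 ]), 'tool_rot': array([-0.001,  0.978,  0.21 , -0.   ]), 'contact_force': array([-0.265,  0.987,  0.356]), 'torque': array([-0.05 ,  0.023,  0.023]), 'gripper_width': np.float64(1.003)}
scene {'fx': 431.0843, 'fy': 431.0843, 'cx': 254.41, 'cy': 183.0012, 'k1': -0.0357, 'R': [[-0.6333, -0.7739, 0.0077], [-0.3982, 0.3173, -0.8607], [0.6636, -0.5481, -0.5091]], 't': [0.346, 0.2642, 0.9101]}
side {'fx': 473.3629, 'fy': 473.3629, 'cx': 257.8342, 'cy': 187.619, 'k1': -0.0578, 'R': [[0.9622, -0.272, -0.0134], [-0.1583, -0.5185, -0.8403], [0.2216, 0.8107, -0.5419]], 't': [-0.4888, 0.1559, 1.3081]}
wrist {'fx': 297.5258, 'fy': 297.5258, 'cx': 252.1287, 'cy': 194.071, 'k1': 0.0261, 'hand_eye': [[0.0003, -0.9614, -0.2751, 0.0696], [1.0, 0.0003, -0.0002, -0.0009], [0.0003, -0.2751, 0.9614, -0.1423], [0.0, 0.0, 0.0, 1.0]]}
```

View pics/scene0.png

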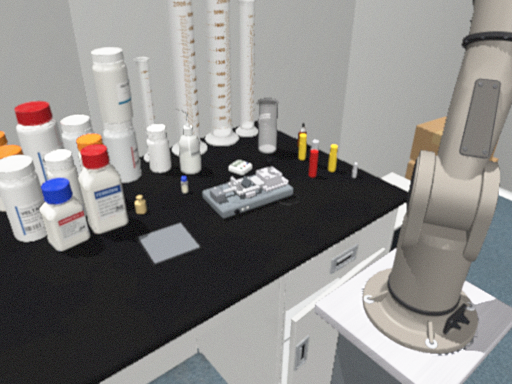

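View pics/side0.png

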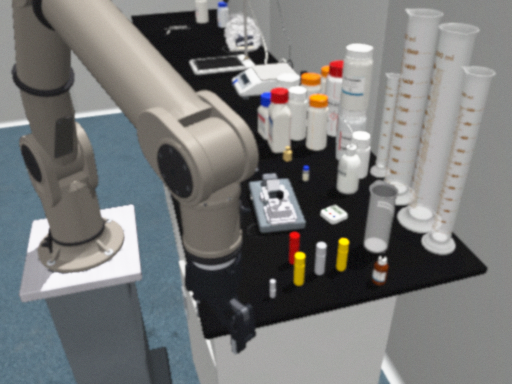

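View pics/wrist0.png

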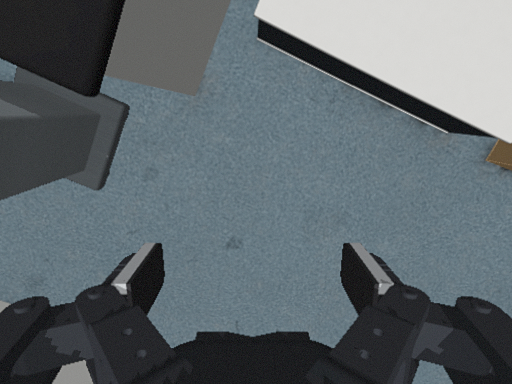

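The candidates for prop_mid are all in the side view: grey at (320,258), red at (294,247), yellow at (299,268) and (343,255), and a small thin grey one at (272,288). Grey (320,258) fits, being thick, plain steel and tall. I'll check it in enlarged crops.

```bash
python3 - <<'E'
import cv2,numpy as np
a=cv2.imread("pics/side0.png")[165:305,235:395];b=cv2.imread("pics/scene0.png")[125:275,130:370]
cv2.imwrite("pics/cs.png",cv2.resize(a,None,fx=4,fy=4,interpolation=cv2.INTER_CUBIC))
cv2.imwrite("pics/cc.png",cv2.resize(b,None,fx=3.3,fy=3.3,interpolation=cv2.INTER_CUBIC))
E
```

```text
(no output)
```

View pics/cs.png

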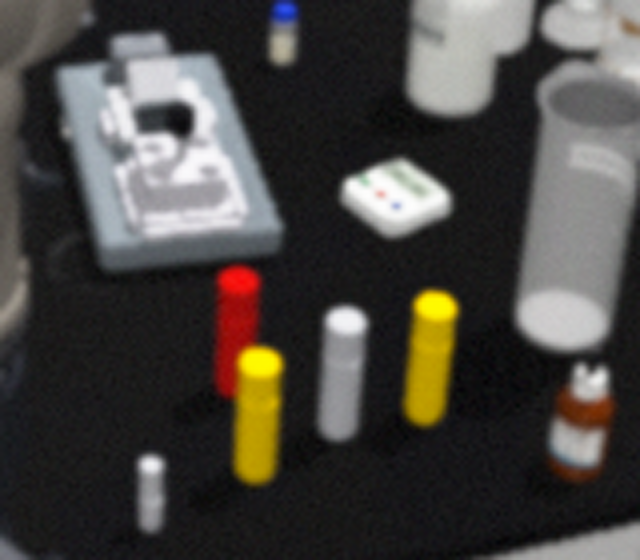

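View pics/cc.png

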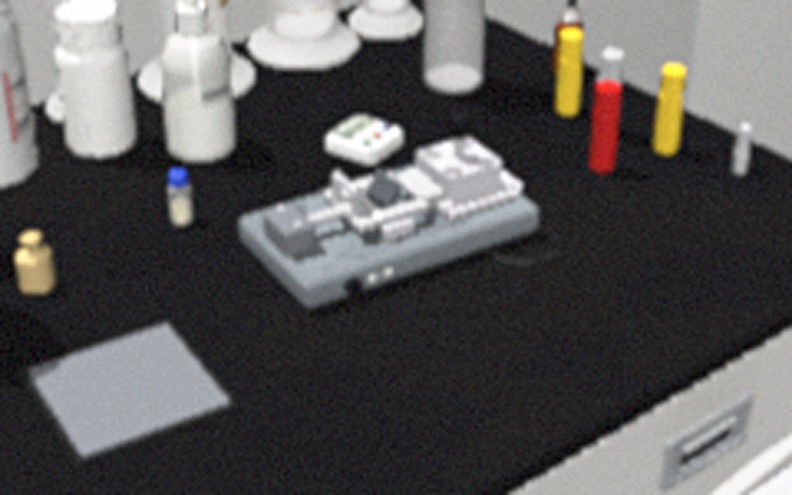

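The side crop shows one thick grey pin at full-image (320,259), taller and thicker than the thin pin at (272,288). Red and yellow are ruled out. In the scene view its top shows behind the red pin at (316,141). Next I'll locate it, the mat and the shaker.

```bash
cat >> h.py <<'E'
from scipy.spatial.transform import Rotation as Rn
def cam(n,obs=None):
    c=vision.calibration(n);K=np.array([[c["fx"],0,c["cx"]],[0,c["fy"],c["cy"]],[0,0,1.]]);D=np.array([c["k1"],0,0,0,0.])
    if n=="wrist":
        T=np.eye(4);T[:3,:3]=Rn.from_quat(np.roll(obs["tool_rot"],-1)).as_matrix();T[:3,3]=obs["eef_pos"];T=T@np.array(c["hand_eye"]);return K,D,T[:3,:3],T[:3,3]
    R=np.array(c["R"]);return K,D,R.T,-R.T@np.array(c["t"])
def rays(C,uv):
    s=cv2.undistortPoints(np.array(uv,float).reshape(-1,1,2),C[0],C[1])[:,0]
    return np.c_[s,np.ones(len(s))]@C[2].T
def onz(C,uv,z):
    r=rays(C,uv);return C[3]+r*((z-C[3][2])/r[:,2])[:,None]
def tri(L):
    A=np.zeros((3,3));b=np.zeros(3)
    for C,uv in L:
        r=rays(C,[uv])[0];r/=np.linalg.norm(r);P=np.eye(3)-np.outer(r,r);A+=P;b+=P@C[3]
    return np.linalg.solve(A,b)
def proj(C,X):
    Rw=C[2].T;return cv2.projectPoints(np.array(X,float).reshape(-1,1,3),cv2.Rodrigues(Rw)[0],-Rw@C[3],C[0],C[1])[0][:,0]
E
python3 - <<'E'
from h import *
s=cam("side");c=cam("scene")
print("pin top tri",tri([(s,(321.3,245.5)),(c,(316,141.5))]))
print("pin top onz",onz(s,[(321.3,245.3)],.09),onz(c,[(316,141.5)],.09))
print("pin ax mid",onz(s,[(320.5,259)],.045))
f=lambda l,o,k:[(x/k+o[0],y/k+o[1]) for x,y in l]
print("mat",onz(c,f([(30,375),(168,323),(230,401),(83,458)],(130,125),3.3),.004))
print("shaker scene",onz(c,f([(240,225),(470,165),(540,208),(310,290)],(130,125),3.3),.03))
print("shaker side",onz(s,f([(57,70),(215,57),(283,235),(105,250)],(235,165),4),.03))
# side colour mask pin
img=cv2.imread("pics/side0.png");hsv=cv2.cvtColor(img,cv2.COLOR_BGR2HSV)
m=((hsv[...,1]<50)&(hsv[...,2]>75)).astype(np.uint8)
n,l,st,ce=cv2.connectedComponentsWithStats(m)
for i in range(1,n):
    if 255<ce[i][0]<360 and 220<ce[i][1]<300 and st[i][4]>20: print(st[i],ce[i])
E
```

```text
pin top tri [ 0.586797   -0.29310689  0.08678847]
pin top onz [[ 0.58645822 -0.2950097   0.09      ]] [[ 0.58058071 -0.28712833  0.09      ]]
pin ax mid [[ 0.58757359 -0.29424692  0.045     ]]
mat [[0.57950899 0.3538675  0.004     ]
 [0.57210682 0.23466198 0.004     ]
 [0.45623413 0.25010208 0.004     ]
 [0.46777761 0.36782467 0.004     ]]
shaker scene [[ 0.62627524  0.12719525  0.03      ]
 [ 0.58098663 -0.10015421  0.03      ]
 [ 0.48358024 -0.09762053  0.03      ]
 [ 0.50721509  0.13791763  0.03      ]]
shaker side [[ 0.51567854  0.12610489  0.03      ]
 [ 0.64226657  0.10789612  0.03      ]
 [ 0.61113528 -0.12934878  0.03      ]
 [ 0.48726332 -0.10976138  0.03      ]]
[314 241  13  34 341] [320.05865103 257.25513196]
[269 278   8  20 121] [272.32231405 287.2892562 ]
```

```bash
python3 - <<'E'
from h import *
s=cam("side");f=lambda l,o,k:[(x/k+o[0],y/k+o[1]) for x,y in l]
print("red,y1,y2 tops",onz(s,f([(240,277),(260,359),(435,303)],(235,165),4),.09).round(3))
print("beaker bottle",onz(s,f([(565,320),(590,375)],(235,165),4),.02).round(3))
E
```

```text
red,y1,y2 tops [[ 0.54  -0.236  0.09 ]
 [ 0.525 -0.313  0.09 ]
 [ 0.646 -0.295  0.09 ]]
beaker bottle [[ 0.763 -0.26   0.02 ]
 [ 0.752 -0.314  0.02 ]]
```

Request:
{"fn": "move_arm", "kwargs": {"increments": "1 20 40 10 0 0 0; 1 45 40 10 0 0 0; 1 45 40 10 0 0 0; 1 45 40 10 0 0 0; 1 45 40 10 0 0 0; 1 40 40 10 0 0 0; 1 20 30 0 0 0 0; 1 0 0 0 0 0 0", "newtons": 40}}

```text
t: 1.15
eef_pos: [0.5401, -0.341, 0.291]
tool_rot: [-0.001, 0.977, 0.214, 0.001]
contact_force: [-0.2, -1.3, 0.6]
gripper_width: 1.002
```

Request:
{"fn": "move_arm", "kwargs": {"increments": "1 -20 30 10 0 0 -0.14; 1 -20 30 10 0 0 -0.14; 1 -10 10 10 0 0 -0.14; 1 0 0 0 0 0 -0.13; 1 0 0 0 0 0 0; 1 0 0 0 0 0 0; 1 0 0 0 0 0 0; 1 0 0 0 0 0 0"}}

```text
t: 2.15
eef_pos: [0.4875, -0.2755, 0.3211]
tool_rot: [-0.0, 0.998, -0.063, -0.0]
contact_force: [-0.4, -0.3, 0.0]
gripper_width: 1.002
```

```bash
python3 - <<'E'
from h import *
o=bot.get_obs();p,d=vision.read_camera("wrist");cv2.imwrite("pics/w1.png",p[...,::-1]);np.save("pics/w1d.npy",d)
print(o["eef_pos"],o["tool_rot"],o["joint_vel"])
C=cam("wrist",o);print(proj(C,[[.587,-.294,.09],[.587,-.294,0],[.55,0,.03]]))
np.savez("pics/w1o.npz",p=o["eef_pos"],r=o["tool_rot"])
E
```

```text
[ 0.48753713 -0.27545786  0.32107039] [-5.75281922e-05  9.98024933e-01 -6.28187278e-02 -1.93868090e-04] [-0.00289171 -0.0018556  -0.00055462  0.00036297 -0.00023395  0.00022954
 -0.00604039]
[[257.85042963  80.20235477]
 [256.71994281  85.84071488]
 [ 54.93243244 138.22794972]]
```

View pics/w1.png

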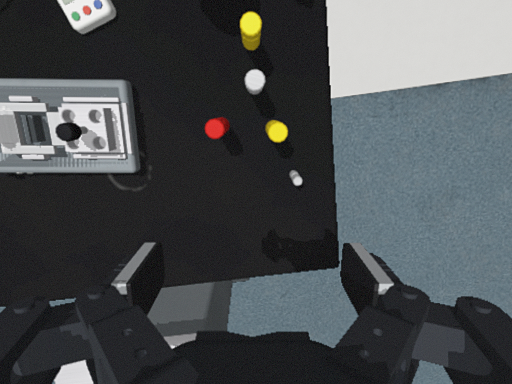

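The wrist view shows the grey pin at (255,81), the block's black knob at (68,131), and the slot and catch to its left at about (30,130). So the block is at the -y end and slot y points roughly along world +y. I'll refine these.

```bash
python3 - <<'E'
from h import *
img=cv2.imread("pics/w1.png");z=np.load("pics/w1o.npz");C=cam("wrist",dict(eef_pos=z["p"],tool_rot=z["r"]))
hsv=cv2.cvtColor(img,cv2.COLOR_BGR2HSV)
roi=np.zeros(img.shape[:2],np.uint8);roi[65:98,240:272]=1
m=((hsv[...,2]>170)&(hsv[...,1]<60)).astype(np.uint8)*roi
n,l,st,ce=cv2.connectedComponentsWithStats(m);i=1+np.argmax(st[1:,4]);print(st[i],ce[i],onz(C,[ce[i]],.09))
m=((hsv[...,2]>90)&(hsv[...,1]<60)).astype(np.uint8)*roi
n,l,st,ce=cv2.connectedComponentsWithStats(m);i=1+np.argmax(st[1:,4]);print(st[i],ce[i],onz(C,[ce[i]],.06))
a=cv2.resize(img[60:190,0:290],None,fx=2.7,fy=2.7,interpolation=cv2.INTER_CUBIC);cv2.imwrite("pics/w1c.png",a)
print("knob",onz(C,[(68,131)],.108))
print("sh corners",onz(C,[(132,81),(138,172)],.03))
E
```

```text
[245  70  20  20 312] [254.36858974  79.38461538] [[ 0.58839664 -0.29005971  0.09      ]]
[244  69  22  25 403] [254.34491315  80.57816377] [[ 0.58958839 -0.29039305  0.06      ]]
knob [[ 0.55735732 -0.06831791  0.108     ]]
sh corners [[ 0.61171814 -0.12607101  0.03      ]
 [ 0.48776209 -0.10469606  0.03      ]]
```

View pics/w1c.png

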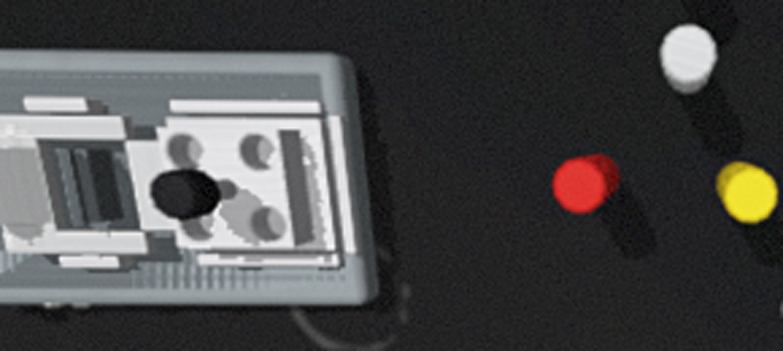

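Request:
{"fn": "move_arm", "kwargs": {"increments": "1 33 -6 -40 0 0 0; 1 33 -5 -40 0 0 0; 1 34 -5 -40 0 0 0; 1 0 0 -45 0 0 0; 1 0 0 -45 0 0 0; 1 0 0 -30 0 0 0; 1 0 0 -25 0 0 0; 1 0 0 0 0 0 0"}}

```text
t: 3.2
eef_pos: [0.5861, -0.2906, 0.0541]
tool_rot: [-0.001, 0.998, -0.063, -0.002]
contact_force: [0.2, 0.3, 0.1]
gripper_width: 0.999
```

```bash
python3 - <<'E'
from h import *
o=bot.get_obs();p,d=vision.read_camera("wrist");cv2.imwrite("pics/w2.png",p[...,::-1]);print(o["eef_pos"],o["contact_force"])
E
```

```text
[ 0.5860743  -0.29060038  0.05411207] [0.15841129 0.32582575 0.11516115]
```

View pics/w2.png

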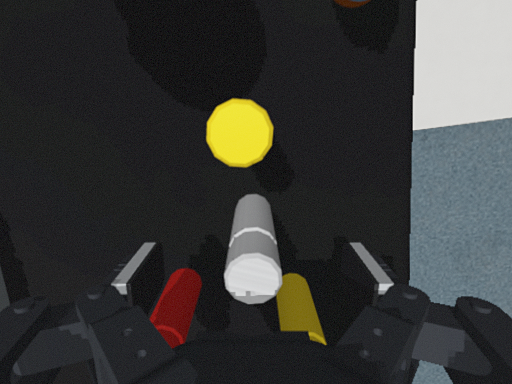

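The grey pin stands centred between the pads, its top at (252,278), with red and yellow outside the fingers. I'll check its x offset.

```bash
python3 - <<'E'
from h import *
o=bot.get_obs();C=cam("wrist",o);print(onz(C,[(253,277)],.09),proj(C,[[.588,-.292,.09]]))
E
```

```text
[[ 0.59011664 -0.29109264  0.09      ]] [[255.82794321 281.28486514]]
```

Request:
{"fn": "move_arm", "kwargs": {"increments": "1 3 0 2 0 0 0; 0 0 0 0 0 0 0; 0 0 0 0 0 0 0; 0 0 0 0 0 0 0; 0 0 0 0 0 0 0; 0 0 0 0 0 0 0; 0 0 0 0 0 0 0; 0 0 0 0 0 0 0", "newtons": 60}}

```text
t: 4.25
eef_pos: [0.5909, -0.2915, 0.0587]
tool_rot: [0.0, 0.998, -0.063, 0.0]
contact_force: [-0.3, -0.6, 5.1]
gripper_width: 0.259
```

Request:
{"fn": "move_arm", "kwargs": {"increments": "0 0 0 30 0 0 0; 0 0 0 55 0 0 0; 0 0 10 55 0 0 0; 0 -25 45 30 0 0 0; 0 -30 50 20 0 0 0; 0 -30 50 20 0 0 0; 0 -30 50 20 0 0 0; 0 -25 50 10 0 0 0"}}

```text
t: 5.25
eef_pos: [0.4492, -0.0348, 0.2987]
tool_rot: [0.0, 0.998, -0.063, 0.0]
contact_force: [0.5, 1.1, -0.7]
gripper_width: 0.261
```

Request:
{"fn": "move_arm", "kwargs": {"increments": "0 0 30 0 0 0 0; 0 0 0 0 0 0 0; 0 0 0 0 0 0 0; 0 0 0 0 0 0 0; 0 0 0 0 0 0 0; 0 0 0 0 0 0 0; 0 0 0 0 0 0 0; 0 0 0 0 0 0 0"}}

```text
t: 6.25
eef_pos: [0.4506, -0.0063, 0.2983]
tool_rot: [-0.0, 0.998, -0.063, 0.0]
contact_force: [0.3, 0.8, -1.3]
gripper_width: 0.261
```

```bash
python3 - <<'E'
from h import *
o=bot.get_obs();p,d=vision.read_camera("wrist");cv2.imwrite("pics/w3.png",p[...,::-1]);np.save("pics/w3d.npy",d)
print(o["eef_pos"],o["tool_rot"],o["gripper_width"])
np.savez("pics/w3o.npz",p=o["eef_pos"],r=o["tool_rot"])
E
```

```text
[ 0.45059153 -0.00634746  0.29831975] [-1.29081185e-06  9.98004645e-01 -6.31405394e-02  2.62969445e-05] 0.26140923549137796
```

View pics/w3.png

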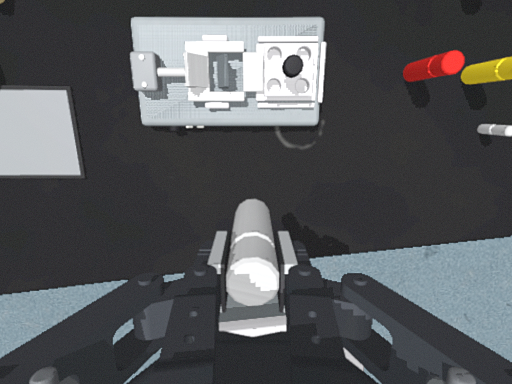

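This is a clear view: shaker at (132..325, 17..126), knob at (292,66), slot at about (222,70), mat at left, and the pin held upright.

```bash
python3 - <<'E'
from h import *
img=cv2.imread("pics/w3.png")
a=cv2.resize(img[10:135,120:335],None,fx=3.7,fy=3.7,interpolation=cv2.INTER_CUBIC);cv2.imwrite("pics/w3c.png",a)
z=np.load("pics/w3o.npz");C=cam("wrist",dict(eef_pos=z["p"],tool_rot=z["r"]));d=np.load("pics/w3d.npy")
# depth to world
v,u=np.mgrid[0:140,0:340];uv=np.c_[u.ravel(),v.ravel()]
W=(C[3]+rays(C,uv)*d[0:140,0:340].reshape(-1,1)).reshape(140,340,3)
np.save("pics/w3W.npy",W)
zz=W[...,2];print("table",np.median(zz[100:130,90:120]),"deck",np.median(zz[112:120,160:300]),"knob",zz[60:70,286:298].round(3)[::3])
h=np.clip(zz[10:135,120:335]/.12*255,0,255).astype(np.uint8)
cv2.imwrite("pics/w3h.png",cv2.resize(cv2.applyColorMap(h,cv2.COLORMAP_JET),None,fx=3.7,fy=3.7,interpolation=cv2.INTER_NEAREST))
E
```

```text
table -0.00022409827064531762 deck 0.029630610482101666 knob [[0.108 0.108 0.108 0.107 0.109 0.107 0.109 0.106 0.109 0.108 0.107 0.108]
 [0.108 0.107 0.107 0.108 0.107 0.108 0.107 0.108 0.106 0.108 0.108 0.108]
 [0.109 0.108 0.109 0.107 0.108 0.108 0.108 0.109 0.107 0.109 0.109 0.108]
 [0.107 0.108 0.108 0.108 0.106 0.108 0.107 0.108 0.108 0.106 0.109 0.109]]
```

View pics/w3c.png

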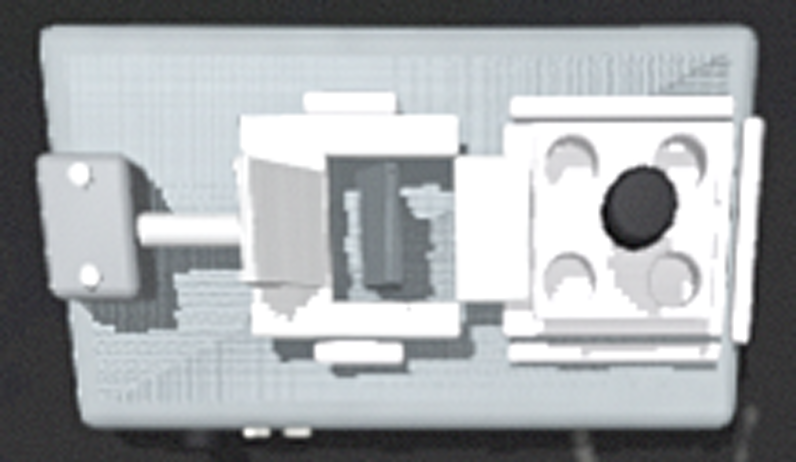

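View pics/w3h.png

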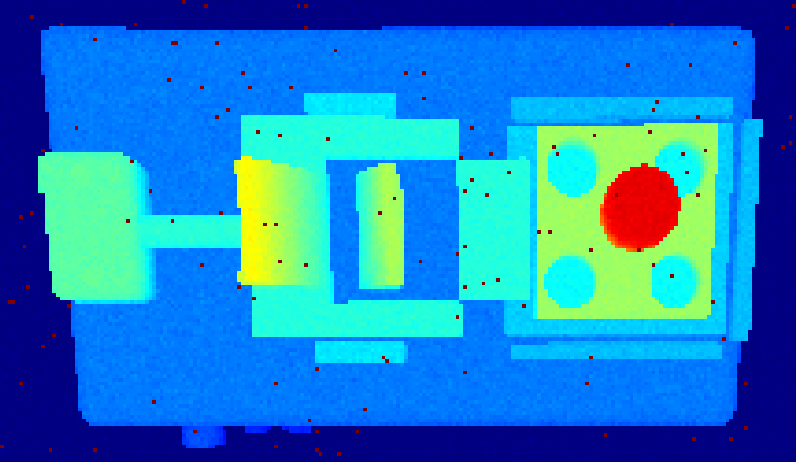

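```bash
python3 - <<'E'
from h import *
W=np.load("pics/w3W.npy");z=cv2.medianBlur(W[...,2].astype(np.float32),3)
m=(z>.02)&(z<.04);m[:, :128]=0
pts=W[m][:,:2];c=pts.mean(0)
m8=m.astype(np.uint8);n,l,st,ce=cv2.connectedComponentsWithStats(m8);i=1+np.argmax(st[1:,4]);P=W[l==i][:,:2]
r=cv2.minAreaRect((P*1000).astype(np.float32));print("deck rect",r)
k=(z>.095)&(z<.12);k[:, :250]=0;K=W[k];print("knob n",k.sum(),np.median(K,0),(K.min(0)+K.max(0))/2,cv2.minEnclosingCircle((K[:,:2]*1000).astype(np.float32)))
# yaw
ang=r[2];
for a in (ang,ang-90,ang+90):
    if abs(a)<45: yaw=np.radians(a)
b=(z>.058)&(z<.07);b[:,:255]=0
n,l,st,ce=cv2.connectedComponentsWithStats(b.astype(np.uint8));i=1+np.argmax(st[1:,4]);rb=cv2.minAreaRect((W[l==i][:,:2]*1000).astype(np.float32));print("block body",rb)
print("yaw",yaw)
ex=np.array([np.cos(yaw),np.sin(yaw)]);ey=np.array([-ex[1],ex[0]])
kc=np.array(cv2.minEnclosingCircle((K[:,:2]*1000).astype(np.float32))[0])/1000
s=kc+.098*ey;print("slot from knob",s)
S=np.array([(W[...,:2]-s)@ex,(W[...,:2]-s)@ey])
# profile along y' at |x'|<12mm
for y in range(-40,40,2):
    q=(abs(S[0])<.012)&(abs(S[1]-y/1000)<.001)
    if q.sum(): print(y,q.sum(),np.percentile(z[q],[10,50,90]).round(4))
for nm,q in (("stop",(S[1]>-.03)&(S[1]<-.008)&(z>.045)&(abs(S[0])<.03)),("cam",(S[1]>0)&(S[1]<.03)&(z>.06))):
    print(nm,np.percentile(S[0][q],[1,99]),np.percentile(S[1][q],[1,99]))
E
```

```text
deck rect ((563.8041381835938, 12.517715454101562), (255.2065887451172, 135.7078399658203), 83.75987243652344)
knob n 381 [ 0.55628613 -0.06101153  0.10744516] [ 0.54325108 -0.04340844  0.26795824] ((541.410400390625, -42.005977630615234), 35.49083709716797)
block body ((550.5657958984375, -53.781795501708984), (70.79989624023438, 71.76577758789062), 83.05546569824219)
yaw -0.10891077172711747
slot from knob [0.55206257 0.05541338]
-40 34 [0.031  0.0493 0.0638]
-38 34 [0.0478 0.0584 0.0608]
-36 32 [0.0306 0.0491 0.0571]
-34 36 [0.0397 0.0495 0.0548]
-32 27 [0.0297 0.0492 0.0516]
-30 32 [0.0306 0.0486 0.0494]
-28 16 [0.0303 0.0486 0.0499]
-26 33 [0.0294 0.0308 0.0493]
-24 25 [0.0294 0.0486 0.0492]
-22 32 [0.029  0.0302 0.0493]
-20 42 [0.0297 0.0438 0.0495]
-18 51 [0.0302 0.049  0.0509]
-16 36 [0.0492 0.0513 0.0545]
-14 38 [0.0492 0.0497 0.0558]
-12 36 [0.0491 0.0573 0.059 ]
-10 38 [0.0491 0.0544 0.0626]
-8 41 [0.0491 0.0625 0.0648]
-6 37 [0.049  0.0499 0.068 ]
-4 46 [0.049  0.0587 0.0706]
-2 38 [0.0491 0.0709 0.0735]
0 41 [0.0489 0.0527 0.0748]
2 37 [0.0491 0.0689 0.0746]
4 29 [0.0492 0.0497 0.0726]
6 25 [0.0486 0.0493 0.0692]
12 21 [0.0294 0.0301 0.0308]
14 20 [0.0291 0.0297 0.0307]
16 31 [0.0293 0.0295 0.0303]
18 30 [0.0291 0.0295 0.0298]
20 32 [0.0293 0.0297 0.0298]
22 31 [0.0294 0.0297 0.0301]
24 28 [0.0294 0.0296 0.0301]
26 31 [0.0294 0.0298 0.0301]
28 33 [0.0294 0.0299 0.0304]
30 30 [0.029  0.0297 0.0304]
32 28 [0.0291 0.0297 0.0299]
34 30 [0.0291 0.0295 0.0298]
36 32 [0.0293 0.0296 0.0298]
38 30 [0.0293 0.0296 0.0304]
stop [-0.0137539   0.02960571] [-0.02978407 -0.00809065]
cam [0.0016255  0.03598441] [4.38492098e-05 5.98977406e-03]
```

```bash
cat > m.py <<'E'
from h import *
W=np.load("pics/w3W.npy");z=cv2.medianBlur(W[...,2].astype(np.float32),5)
ok=abs(z-W[...,2])<.004
def big(m):
    n,l,st,ce=cv2.connectedComponentsWithStats(m.astype(np.uint8));return l==1+np.argmax(st[1:,4])
k=(z>.103)&(z<.115)&ok;k[:,:250]=0;K=W[big(k)];kc=cv2.minEnclosingCircle((K[:,:2]*1000).astype(np.float32));print("knob",kc,np.median(K,0))
b=(z>.059)&(z<.07)&ok;b[:,:255]=0;bb=big(b);rb=cv2.minAreaRect((W[bb][:,:2]*1000).astype(np.float32));print("body",rb)
# deck +x edge & -x edge: line fit
m=(z>.02)&(z<.034)
for nm,cols in(("far",range(150,310)),("near",range(155,310))):
    L=[]
    for u in cols:
        v=np.where(m[:,u])[0]; v=v.min()+1 if nm=="far" else v.max()-1
        if ok[v,u]: L.append(W[v,u,:2])
    f=cv2.fitLine(np.float32(L),cv2.DIST_HUBER,0,.01,.01).ravel();print(nm,np.arctan2(f[0],f[1]) ,f)
# body left/right/ top edge
E
python3 m.py
```

```text
knob ((556.8718872070312, -61.99211502075195), 10.550591468811035) [ 0.55650643 -0.06133593  0.10756544]
body ((557.285888671875, -62.19001007080078), (55.731876373291016, 56.390869140625), 83.05546569824219)
far 0.113909796 [ 1.1366362e-01  9.9351931e-01  6.2722915e-01 -1.5616398e-04]
near 0.12535925 [0.12503117 0.9921528  0.5055698  0.02485942]
```

```bash
cat >> m.py <<'E'
yaw=-.12;ex=np.array([np.cos(yaw),np.sin(yaw)]);ey=np.array([-ex[1],ex[0]])
s=np.array([.557,-.062])+.098*ey;print("slot",s)
S=np.array([(W[...,:2]-s)@ex,(W[...,:2]-s)@ey])
for y in range(-36,34,2):
    q=(abs(S[0])<.012)&(abs(S[1]-y/1000)<.0015)&ok
    if q.sum(): print(y,q.sum(),np.percentile(z[q],[10,50,90]).round(4))
q=(S[1]>-.025)&(S[1]<-.013)&(z>.045)&ok&(abs(S[0])<.035)&(z>.06);print("stop x",np.percentile(S[0][q],[1,99]),"y",np.percentile(S[1][q],[1,99]))
q=(S[1]>.005)&(S[1]<.03)&(z>.06)&ok;print("cam x",np.percentile(S[0][q],[1,99]),"y",np.percentile(S[1][q],[1,99]))
E
python3 m.py
```

```text
knob ((556.8718872070312, -61.99211502075195), 10.550591468811035) [ 0.55650643 -0.06133593  0.10756544]
body ((557.285888671875, -62.19001007080078), (55.731876373291016, 56.390869140625), 83.05546569824219)
far 0.113909796 [ 1.1366362e-01  9.9351931e-01  6.2722915e-01 -1.5616398e-04]
near 0.12535925 [0.12503117 0.9921528  0.5055698  0.02485942]
slot [0.5687318  0.03529525]
-36 56 [0.0293 0.0294 0.0298]
-34 40 [0.0293 0.0294 0.0297]
-32 48 [0.0293 0.0296 0.0296]
-30 44 [0.0294 0.0296 0.0298]
-28 67 [0.0296 0.0299 0.0633]
-26 103 [0.03   0.0632 0.0645]
-24 58 [0.0643 0.0645 0.0649]
-22 51 [0.0617 0.0642 0.0646]
-20 48 [0.0592 0.0612 0.0635]
-18 50 [0.0566 0.058  0.0596]
-16 45 [0.0534 0.055  0.0576]
-14 44 [0.0502 0.0515 0.0537]
-12 26 [0.0472 0.049  0.0503]
-10 19 [0.0304 0.0308 0.0344]
-8 48 [0.0296 0.03   0.0308]
-6 44 [0.0294 0.0297 0.0299]
-4 46 [0.0295 0.0297 0.0299]
-2 78 [0.0296 0.0302 0.049 ]
0 102 [0.0302 0.049  0.0516]
2 66 [0.0513 0.0532 0.0547]
4 64 [0.0542 0.0557 0.0571]
6 66 [0.0568 0.0587 0.0606]
8 70 [0.0591 0.0612 0.0627]
10 72 [0.0623 0.0641 0.0661]
12 70 [0.0651 0.0672 0.0689]
14 72 [0.0683 0.0698 0.0716]
16 72 [0.0712 0.0723 0.0741]
18 66 [0.0739 0.0742 0.0747]
20 52 [0.0736 0.0742 0.0745]
22 27 [0.073  0.0735 0.0742]
26 6 [0.0505 0.051  0.0511]
28 17 [0.0496 0.0504 0.0511]
30 24 [0.0479 0.0497 0.0503]
32 32 [0.0308 0.048  0.0497]
stop x [-0.0161041   0.01687477] y [-0.02497958 -0.01883245]
cam x [-0.01734593  0.01748963] y [0.00705795 0.02309486]
```

The profile matches the description: the stop face is at -12 and the cam edge at -2, so the gap is 10 mm. Slot is at about (0.5687, 0.0353), yaw about -0.12. I'll go above the slot at +4 mm.

Request:
{"fn": "move_arm", "kwargs": {"increments": "0 20 8 -10 0 0 0; 0 30 12 -25 0 0 0; 0 30 12 -35 0 0 0; 0 25 9 -35 0 0 0; 0 14 5 -30 0 0 0; 0 0 0 -13 0 0 0; 0 0 0 0 0 0 0; 0 0 0 0 0 0 0", "newtons": 80}}

```text
t: 7.3
eef_pos: [0.5699, 0.0394, 0.1516]
tool_rot: [-0.0, 0.998, -0.063, 0.001]
contact_force: [1.2, 0.4, -1.3]
gripper_width: 0.256
```

```bash
python3 - <<'E'
from h import *
o=bot.get_obs();print(o["eef_pos"],o["contact_force"])
p,d=vision.read_camera("wrist");cv2.imwrite("pics/w4.png",p[...,::-1])
p,d=vision.read_camera("side");cv2.imwrite("pics/s4.png",cv2.resize(p[150:250,220:340,::-1],None,fx=5,fy=5,interpolation=cv2.INTER_CUBIC))
E
```

```text
[0.56990209 0.03942372 0.15164612] [ 1.18787939  0.3798989  -1.27753243]
```

View pics/w4.png

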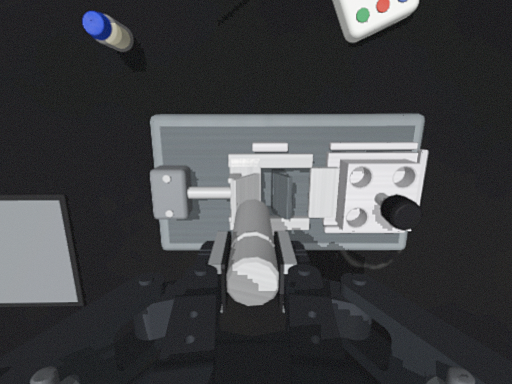

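View pics/s4.png

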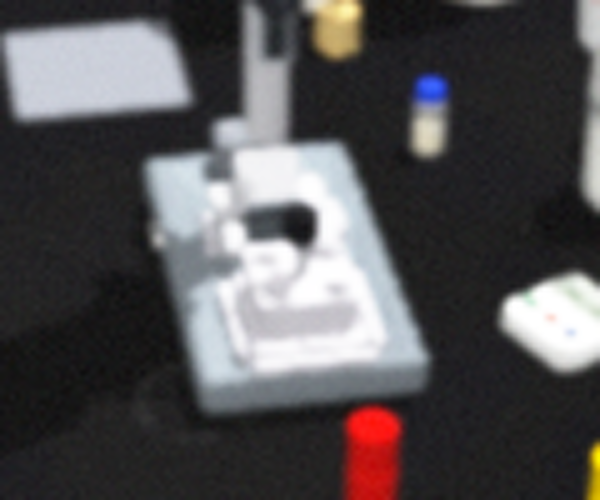

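Request:
{"fn": "move_arm", "kwargs": {"increments": "0 0 0 -6 0 0 0; 0 0 0 -6 0 0 0; 0 0 0 -5 0 0 0; 0 0 0 -5 0 0 0; 0 0 0 -5 0 0 0; 0 0 0 -5 0 0 0; 0 0 0 -4 0 0 0; 0 0 0 0 0 0 0"}}

```text
t: 8.4
eef_pos: [0.5699, 0.0388, 0.1141]
tool_rot: [0.0, 0.998, -0.063, 0.0]
contact_force: [1.1, -3.5, -0.2]
gripper_width: 0.26
```

```bash
python3 - <<'E'
from h import *
o=bot.get_obs();print(o["eef_pos"],o["contact_force"],o["torque"])
p,d=vision.read_camera("wrist");cv2.imwrite("pics/w5.png",p[...,::-1])
E
```

```text
[0.56985608 0.03877419 0.1140999 ] [ 1.0637758  -3.52010605 -0.19285146] [-0.93850149 -0.20349655  0.00109824]
```

View pics/w5.png

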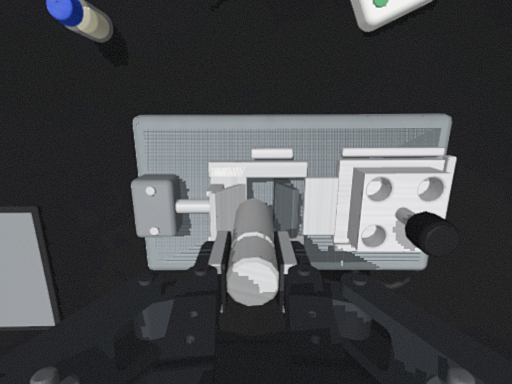

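The pin is wedging the catch open as intended. I'll keep going.

Request:
{"fn": "move_arm", "kwargs": {"increments": "0 0 0 -4 0 0 0; 0 0 0 -4 0 0 0; 0 0 0 -4 0 0 0; 0 0 0 -4 0 0 0; 0 0 0 -4 0 0 0; 0 0 0 -3 0 0 0; 0 0 0 -2 0 0 0; 0 0 0 0 0 0 0"}}

```text
t: 9.45
eef_pos: [0.5688, 0.0393, 0.0887]
tool_rot: [0.0, 0.998, -0.063, -0.001]
contact_force: [-1.5, -4.9, 1.8]
gripper_width: 0.258
```

Request:
{"fn": "move_arm", "kwargs": {"increments": "0 0 0 -1 0 0 0; 0 0 0 -1 0 0 0; 0 0 0 0 0 0 0; 0 0 0 0 0 0 0; 0 0 0 0 0 0 0; 0 0 0 0 0 0 0; 0 0 0 0 0 0 0; 0 0 0 0 0 0 0"}}

```text
t: 10.45
eef_pos: [0.5694, 0.0394, 0.0886]
tool_rot: [0.0, 0.998, -0.063, -0.0]
contact_force: [-5.4, -5.4, 17.2]
gripper_width: 0.257
```

```bash
python3 - <<'E'
from h import *
p,d=vision.read_camera("wrist");cv2.imwrite("pics/w6.png",p[...,::-1])
p,d=vision.read_camera("side");cv2.imwrite("pics/s6.png",cv2.resize(p[150:250,220:340,::-1],None,fx=5,fy=5,interpolation=cv2.INTER_CUBIC))
E
```

```text
(no output)
```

View pics/w6.png

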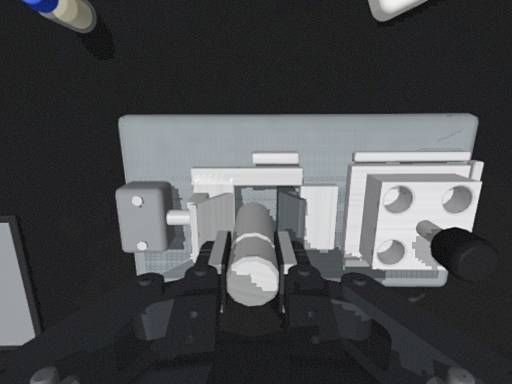

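View pics/s6.png

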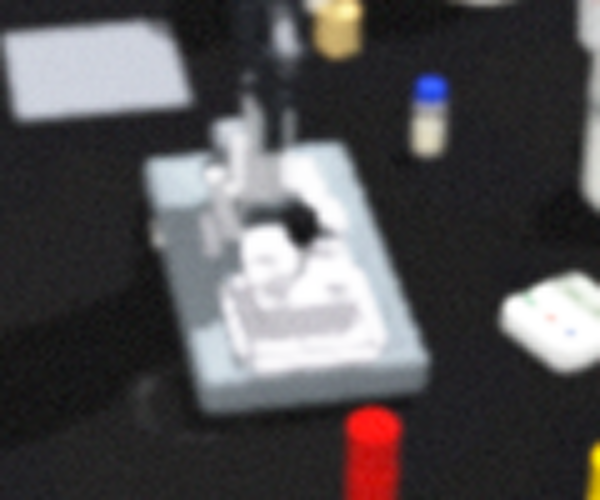

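The pin stands on the deck: 17 N at constant z, tongue clear of the block. I'll ease it 3 mm towards the stop, then release and retreat.

Request:
{"fn": "move_arm", "kwargs": {"increments": "0 0 -1 1 0 0 0; 0 0 -2 0 0 0 0; 0 0 0 0.5 0 0 0; 0.3 0 0 0 0 0 0; 0.4 0 0 0 0 0 0; 0.7 0 0 0 0 0 0; 0.9 0 0 0 0 0 0; 0.9 0 0 0 0 0 0"}}

```text
t: 11.55
eef_pos: [0.5696, 0.0368, 0.0888]
tool_rot: [-0.0, 0.998, -0.063, 0.0]
contact_force: [0.1, -0.0, 0.2]
gripper_width: 0.903
```

Request:
{"fn": "move_arm", "kwargs": {"increments": "0.9 0 0 15 0 0 0; 0.9 0 0 30 0 0 0; 0.9 -10 -10 40 0 0 0; 0.9 -30 -20 40 0 0 0; 0.9 -30 -20 40 0 0 0; 0.9 -30 0 30 0 0 0; 0.9 0 0 0 0 0 0; 0.9 0 0 0 0 0 0"}}

```text
t: 12.55
eef_pos: [0.4698, -0.0132, 0.2841]
tool_rot: [0.0, 0.998, -0.063, 0.001]
contact_force: [-0.2, 0.8, 0.4]
gripper_width: 0.901
```

```bash
python3 - <<'E'
from h import *
o=bot.get_obs();p,d=vision.read_camera("wrist");cv2.imwrite("pics/w7.png",p[...,::-1]);np.save("pics/w7d.npy",d)
print(o["eef_pos"],o["contact_force"]);np.savez("pics/w7o.npz",p=o["eef_pos"],r=o["tool_rot"])
E
```

```text
[ 0.46982778 -0.01318571  0.28411422] [-0.19654264  0.7831413   0.42339505]
```

View pics/w7.png

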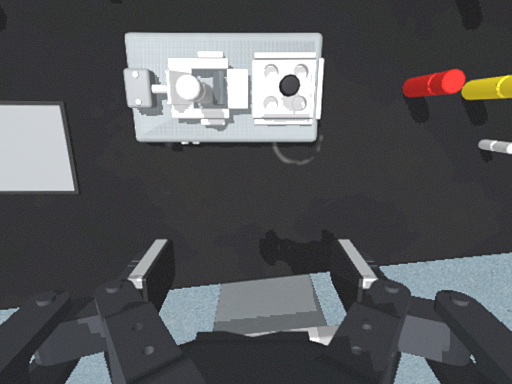

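The wrist view shows the pin standing in the slot at (187,88), the tongue pulled back from the block by a visible gap, and the knob at (289,86). Next I'll measure the pin, knob, tongue gap and mat.

```bash
python3 - <<'E'
from h import *
zo=np.load("pics/w7o.npz");C=cam("wrist",dict(eef_pos=zo["p"],tool_rot=zo["r"]));d=np.load("pics/w7d.npy")
v,u=np.mgrid[0:200,0:340];W=(C[3]+rays(C,np.c_[u.ravel(),v.ravel()])*d[0:200,0:340].reshape(-1,1)).reshape(200,340,3)
z=cv2.medianBlur(W[...,2].astype(np.float32),5);ok=abs(z-W[...,2])<.004
def big(m):
    n,l,st,ce=cv2.connectedComponentsWithStats(m.astype(np.uint8));return l==1+np.argmax(st[1:,4])
def circ(lo,hi,a,b):
    k=(z>lo)&(z<hi)&ok;k[:,:a]=0;k[:,b:]=0;K=W[big(k)];print(cv2.minEnclosingCircle((K[:,:2]*1000).astype(np.float32)),np.median(K,0))
circ(.113,.125,150,240);circ(.103,.115,255,330)
b=(z>.059)&(z<.07)&ok;b[:,:245]=0;print("body",cv2.minAreaRect((W[big(b)][:,:2]*1000).astype(np.float32)))
yaw=-.12;ex=np.array([np.cos(yaw),np.sin(yaw)]);ey=np.array([-ex[1],ex[0]]);s=np.array([.5687,.0353])
S=np.array([(W[...,:2]-s)@ex,(W[...,:2]-s)@ey])
for y in range(-72,-20,2):
    q=(abs(S[0])<.012)&(abs(S[1]-y/1000)<.0015)&ok
    if q.sum(): print(y,np.percentile(z[q],[10,50,90]).round(4))
# mat
img=cv2.imread("pics/w7.png");g=cv2.cvtColor(img,cv2.COLOR_BGR2GRAY);m=(g>110).astype(np.uint8);m[:,100:]=0;m[:90]=0;m[205:]=0
n,l,st,ce=cv2.connectedComponentsWithStats(m);print(st[1:][st[1:,4]>500])
# scene camera mat
p,_=vision.read_camera("scene");cv2.imwrite("pics/sc7.png",p[...,::-1])
g=cv2.cvtColor(p,cv2.COLOR_RGB2GRAY);m=(g>85).astype(np.uint8);m[:220]=0;m[265:]=0;m[:,:135]=0;m[:,205:]=0
cn=max(cv2.findContours(m,0,2)[0],key=cv2.contourArea);Cs=cam("scene");P=onz(Cs,cn[:,0].astype(float),.004);print("mat",cv2.minAreaRect((P[:,:2]*1000).astype(np.float32)),cv2.boundingRect(cn))
E
```

```text
((566.6770629882812, 38.87443923950195), 11.789618492126465) [0.56641585 0.03838115 0.11979418]
((557.0879516601562, -62.00326919555664), 10.535249710083008) [ 0.55703366 -0.06161024  0.10735928]
body ((557.3629760742188, -62.5154914855957), (55.295684814453125, 55.000816345214844), 82.92668914794922)
-72 [0.0629 0.0633 0.0637]
-70 [0.0402 0.0507 0.0631]
-68 [0.0396 0.04   0.0404]
-66 [0.0396 0.0397 0.0399]
-64 [0.0394 0.0396 0.0398]
-62 [0.0385 0.0393 0.0396]
-60 [0.03   0.0383 0.0392]
-58 [0.0292 0.0296 0.0299]
-56 [0.0294 0.0297 0.0303]
-54 [0.0302 0.0483 0.0488]
-52 [0.0486 0.0489 0.0492]
-50 [0.0488 0.0492 0.0494]
-48 [0.0487 0.0492 0.0494]
-46 [0.0489 0.0491 0.0493]
-44 [0.0489 0.0491 0.0493]
-42 [0.0489 0.0491 0.0492]
-40 [0.049  0.0492 0.0494]
-38 [0.0491 0.0492 0.0494]
-36 [0.0491 0.0493 0.0495]
-34 [0.0489 0.0492 0.0496]
-32 [0.0483 0.0488 0.0492]
-30 [0.0477 0.0485 0.0487]
-28 [0.0297 0.0303 0.0638]
-26 [0.0297 0.0627 0.0642]
-24 [0.0302 0.0641 0.0646]
-22 [0.0624 0.0639 0.0643]
[[   0  105   75   86 5808]]
mat ((523.0765380859375, 301.7693176269531), (121.88971710205078, 123.84583282470703), 82.90536499023438) (139, 223, 61, 41)
```

View pics/sc7.png

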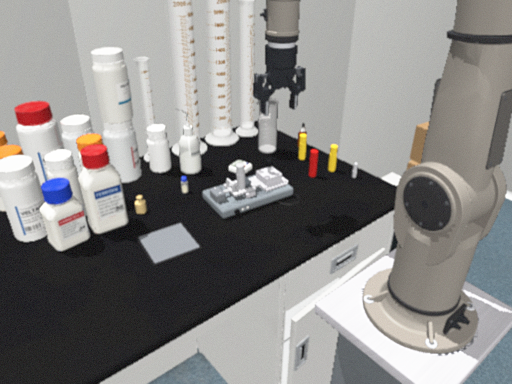

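Confirmed: pin top is at z 0.120, so it stands on the deck, and the tongue clears the flange by about 5 mm. I'll go to the knob with jaws along y, where the fingers clear everything.

Request:
{"fn": "move_arm", "kwargs": {"increments": "0.9 20 -15 -10 0 0 0; 0.9 30 -18 -25 0 0 0; 0.9 27 -16 -30 0 0 0; 0.9 10 0 -40 0 0 0; 0.9 0 0 -45 0 0 0; 0.9 0 0 -30 0 0 0; 0.9 0 0 -15 0 0 0; 0.9 0 0 -7 0 0 0"}}

```text
t: 13.65
eef_pos: [0.5565, -0.0621, 0.0807]
tool_rot: [-0.0, 0.998, -0.063, -0.001]
contact_force: [-1.2, 0.7, 0.5]
gripper_width: 0.899
```

```bash
python3 - <<'E'
from h import *
o=bot.get_obs();p,d=vision.read_camera("wrist");cv2.imwrite("pics/w8.png",p[...,::-1]);print(o["eef_pos"],o["contact_force"])
C=cam("wrist",o);print(proj(C,[[.557,-.062,.108]]))
E
```

```text
[ 0.55650389 -0.06210667  0.08074959] [-1.1918168   0.68572014  0.486249  ]
[[253.44026812 273.0907547 ]]
```

View pics/w8.png

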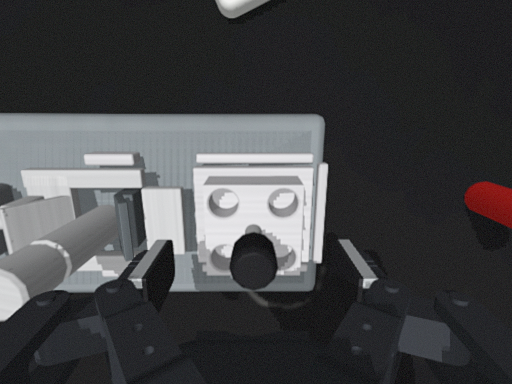

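The knob sits between the pads at about (253,266), and the pin and tongue are untouched. I'll close the gripper.

Request:
{"fn": "move_arm", "kwargs": {"increments": "0.9 1 0 -1 0 0 0; 0 0 0 0 0 0 0; 0 0 0 0 0 0 0; 0 0 0 0 0 0 0; 0 0 0 0 0 0 0; 0 0 0 0 0 0 0; 0 0 0 2 0 0 0; 0 0 0 4 0 0 0", "newtons": 60}}

```text
t: 14.7
eef_pos: [0.5567, -0.0621, 0.0861]
tool_rot: [-0.0, 0.998, -0.063, -0.001]
contact_force: [0.2, -0.2, -3.8]
gripper_width: 0.226
```

Request:
{"fn": "move_arm", "kwargs": {"increments": "0 0 0 8 0 0 0; 0 0 0 14 0 0 0; 0 0 0 20 0 0 0; 0 0 0 30 0 0 0; 0 0 0 35 0 0 0; 0 0 0 30 0 0 0; 0 0 0 10 0 0 0; 0 0 0 0 0 0 0"}}

```text
t: 15.7
eef_pos: [0.5576, -0.0623, 0.2342]
tool_rot: [0.0, 0.998, -0.063, 0.0]
contact_force: [-0.5, -0.1, -5.3]
gripper_width: 0.232
```

```bash
python3 - <<'E'
from h import *
o=bot.get_obs();p,d=vision.read_camera("wrist");cv2.imwrite("pics/w9.png",p[...,::-1]);print(o["eef_pos"],o["contact_force"],o["gripper_width"])
E
```

```text
[ 0.55761778 -0.06229909  0.23416687] [-0.53704005 -0.13776849 -5.29563812] 0.23210747323615388
```

View pics/w9.png

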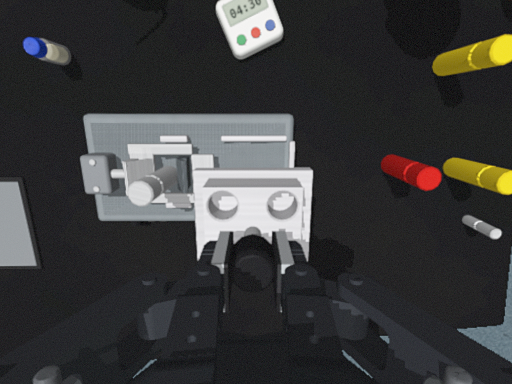

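The block is out and hanging level, and the pin is still in the slot. I'll head towards the mat and measure it on the way.

Request:
{"fn": "move_arm", "kwargs": {"increments": "0 -8 20 0 0 0 0; 0 -18 45 0 0 0 0; 0 -20 50 0 0 0 0; 0 -20 50 0 0 0 0; 0 -20 45 0 0 0 0; 0 -16 32 0 0 0 0; 0 -5 15 0 0 0 0; 0 0 0 0 0 0 0"}}

```text
t: 16.75
eef_pos: [0.4501, 0.195, 0.233]
tool_rot: [0.0, 0.998, -0.062, -0.001]
contact_force: [0.2, -0.6, -5.1]
gripper_width: 0.232
```

Request:
{"fn": "move_arm", "kwargs": {"increments": "0 0 0 0 0 0 0; 0 0 0 0 0 0 0; 0 0 0 0 0 0 0; 0 0 0 0 0 0 0; 0 0 0 0 0 0 0; 0 0 0 0 0 0 0; 0 0 0 0 0 0 0; 0 0 0 0 0 0 0"}}

```text
t: 17.75
eef_pos: [0.4506, 0.1947, 0.2338]
tool_rot: [0.0, 0.998, -0.063, -0.0]
contact_force: [-0.6, -0.1, -4.3]
gripper_width: 0.229
```

```bash
python3 - <<'E'
from h import *
o=bot.get_obs();p,d=vision.read_camera("wrist");cv2.imwrite("pics/w10.png",p[...,::-1]);print(o["eef_pos"],o["contact_force"],o["gripper_width"])
C=cam("wrist",o);g=cv2.cvtColor(p,cv2.COLOR_RGB2GRAY);cv2.imwrite("pics/w10.png",p[...,::-1])
np.savez("pics/w10o.npz",p=o["eef_pos"],r=o["tool_rot"])
print(proj(C,[[.523,.302,.004]]))
m=((g>100)).astype(np.uint8);m=cv2.morphologyEx(m,cv2.MORPH_OPEN,np.ones((3,3)))
n,l,st,ce=cv2.connectedComponentsWithStats(m)
for i in range(1,n):
    if st[i,4]>800:print(i,st[i],ce[i].round(1));cn=max(cv2.findContours((l==i).astype(np.uint8),0,2)[0],key=cv2.contourArea);P=onz(C,cn[:,0].astype(float),.004);print(cv2.minAreaRect((P[:,:2]*1000).astype(np.float32)))
E
```

```text
[0.45056628 0.19473412 0.23378795] [-0.59234123 -0.11382058 -4.28071562] 0.22875609125202137
[[157.03700567 117.75947348]]
1 [  297     0   215   108 20074] [406.2  51.5]
((552.5446166992188, 3.6253814697265625), (252.42855834960938, 110.20953369140625), 82.10899353027344)
2 [  101    64   212   210 19563] [202.2 158.7]
((443.1585693359375, 253.87567138671875), (348.61865234375, 194.3814697265625), 40.01704025268555)
3 [ 403  261  109  101 6437] [472.2 300.5]
((191.25527954101562, -73.42707061767578), (184.4180908203125, 142.92141723632812), 5.210968017578125)
4 [ 222  286   61   50 2260] [252.5 312.8]
((235.8763885498047, 224.9552001953125), (90.5799560546875, 80.50379943847656), 88.87531280517578)
5 [   0  308   82   49 1779] [ 28.4 327.1]
((264.5260925292969, 546.109130859375), (52.840545654296875, 153.7922821044922), 24.73172950744629)
```

View pics/w10.png

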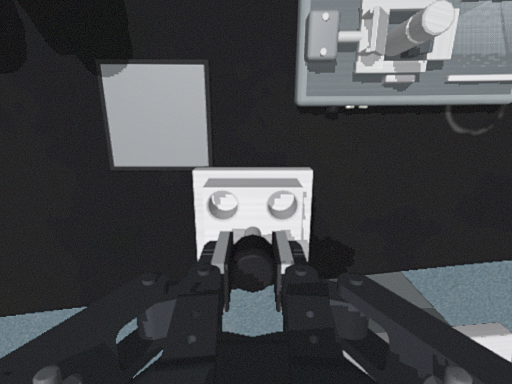

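The mat shows whole, with outer corners at about (96,60), (209,60), (213,168) and (110,170).

```bash
python3 - <<'E'
from h import *
z=np.load("pics/w10o.npz");C=cam("wrist",dict(eef_pos=z["p"],tool_rot=z["r"]))
P=onz(C,[(96,60),(209,60),(213,168),(110,170)],.003);print(P.round(4),P.mean(0),np.linalg.norm(np.diff(P,axis=0),axis=1))
E
```

```text
[[0.5938 0.3572 0.003 ]
 [0.5785 0.2293 0.003 ]
 [0.4537 0.2452 0.003 ]
 [0.4673 0.3749 0.003 ]] [0.52334342 0.30165543 0.003     ] [0.12888834 0.12582054 0.1304011 ]
```

Both cameras agree on the mat centre, (0.523, 0.302). I'll move over it and descend.

Request:
{"fn": "move_arm", "kwargs": {"increments": "0 10 17 0 0 0 0; 0 24 35 -5 0 0 0; 0 24 35 -15 0 0 0; 0 15 20 -30 0 0 0; 0 0 0 -40 0 0 0; 0 0 0 -35 0 0 0; 0 0 0 -20 0 0 0; 0 0 0 -10 0 0 0"}}

```text
t: 18.8
eef_pos: [0.5236, 0.3022, 0.0779]
tool_rot: [0.0, 0.998, -0.063, -0.0]
contact_force: [0.0, 0.1, -4.2]
gripper_width: 0.23
```

Request:
{"fn": "move_arm", "kwargs": {"increments": "0 0 0 -6 0 0 0; 0 0 0 -5 0 0 0; 0 0 0 -4 0 0 0; 0 0 0 -3 0 0 0; 0 0 0 -2 0 0 0; 0 0 0 -2 0 0 0; 0 0 0 0 0 0 0; 0 0 0 0 0 0 0"}}

```text
t: 19.8
eef_pos: [0.5236, 0.3018, 0.0569]
tool_rot: [-0.0, 0.998, -0.063, 0.0]
contact_force: [0.0, 0.3, -5.1]
gripper_width: 0.23
```

Request:
{"fn": "move_arm", "kwargs": {"increments": "0 0 0 -1 0 0 0; 0 0 0 -1 0 0 0; 0 0 0 -0.7 0 0 0; 0 0 0 0 0 0 0; 0 0 0 -0.5 0 0 0; 0 0 0 0 0 0 0; 0 0 0 0 0 0 0; 0 0 0 0 0 0 0"}}

```text
t: 20.8
eef_pos: [0.5237, 0.3016, 0.0553]
tool_rot: [0.0, 0.998, -0.063, 0.0]
contact_force: [-4.3, -3.7, 12.7]
gripper_width: 0.231
```

It's in contact with the mat. I'll ease off and release.

Request:
{"fn": "move_arm", "kwargs": {"increments": "0 0 0 0.8 0 0 0; 0 0 0 0 0 0 0; 0.3 0 0 0 0 0 0; 0.4 0 0 0 0 0 0; 0.6 0 0 0 0 0 0; 0.9 0 0 0 0 0 0; 0.9 0 0 0 0 0 0; 0.9 0 0 0 0 0 0"}}

```text
t: 21.8
eef_pos: [0.5236, 0.3017, 0.0544]
tool_rot: [0.0, 0.998, -0.063, -0.0]
contact_force: [0.2, -0.1, 0.8]
gripper_width: 0.899
```

Request:
{"fn": "move_arm", "kwargs": {"increments": "0.9 0 0 10 0 0 0; 0.9 0 0 25 0 0 0; 0.9 0 0 40 0 0 0; 0.9 0 0 40 0 0 0; 0.9 -20 -20 40 0 0 0; 0.9 -25 -25 20 0 0 0; 0.9 -25 -25 0 0 0 0; 0.9 0 0 0 0 0 0"}}

```text
t: 22.8
eef_pos: [0.4524, 0.2298, 0.2304]
tool_rot: [0.001, 0.998, -0.064, 0.001]
contact_force: [-0.4, -0.5, 0.5]
gripper_width: 0.901
```

```bash
python3 - <<'E'
from h import *
o=bot.get_obs();print(o["t"],o["eef_pos"],o["contact_force"])
p,d=vision.read_camera("wrist");cv2.imwrite("pics/w11.png",p[...,::-1])
p,d=vision.read_camera("scene");cv2.imwrite("pics/sc11.png",cv2.resize(p[125:275,120:320,::-1],None,fx=3.8,fy=3.8,interpolation=cv2.INTER_CUBIC))
C=cam("wrist",o);print(proj(C,[[.5235,.302,.004],[.5235,.302,.082]]))
E
```

```text
22.8 [0.45243696 0.22983198 0.23037655] [-0.38139998 -0.51706831  0.53772673]
[[185.09399069 115.62727054]
 [167.26903672 117.33728779]]
```

View pics/w11.png

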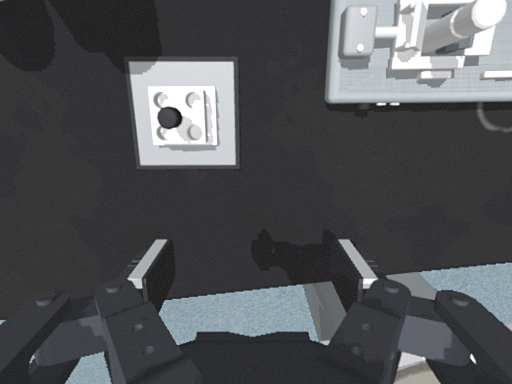

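View pics/sc11.png

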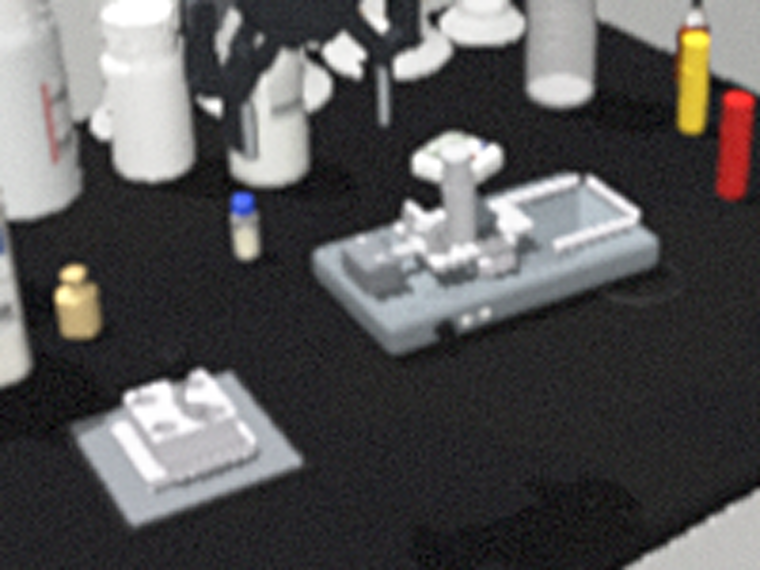

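The block stands upright in the middle of the mat, with the knob at wrist (169,118) against a predicted (167,117). The pin is upright in the slot, the nest is empty and the robot is clear. Handing in.

```bash
python3 -c "
from h import *
bot.hand_in();print(bot.get_obs()['t'])"
```

```text
the job is handed in; nothing more can be done
the job is handed in; nothing more can be done
```

The job is done and handed in after about 23 s of the 48 s allowed. I pushed the thick steel pin down beside the fixed stop until it stood on the deck and let go of it. Then I lifted the block out by its knob and set it on the grey mat.

- **Pin and catch:** The pin's top measured 0.120 m, which fits a 90 mm pin standing on the 30 mm deck. The catch tongue was about 5 mm clear of the block's flange, against a nominal 6 mm.
- **Block:** The last pictures show it upright and centred on the mat, within a few millimetres. The arm pressed it down with about 13 N before I let go.
- **At hand-in:** The pin was still upright in the slot, the nest was empty and the open gripper was well clear of everything.
- **Disagreements:** The scene camera put the pin's start about 6–8 mm off the other views, because the red pin partly hid it, so I didn't use that reading. The wrist and scene cameras agreed on the mat. No check failed.

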